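# Seat a specimen block against the stage stops of an inverted microscope

## Robot

A 7-joint arm with a two-finger parallel gripper is mounted at the origin on the work surface. World frame = base frame: x ahead of the robot, y to its left, z up, the work surface at z = 0. Lengths are in m, angles in rad, forces in N, time in s.
With the tool pointing down it reaches from about 0.4 to 0.925 m from the base axis. Payload 5.6 kg.
Tool frame: the origin (TCP) lies between the finger pads; the fingertips stand 22 mm ahead of it and the grasp point (between the pads) lies 3 mm ahead of it; z points along the fingers, y is the line along which they close (so a half turn about z gives the same grasp; the last joint's range is limited). The gripper opens to 85 mm and grips with 20 to 120 N. Pads are 22 mm wide; open, the fingers measure 114 mm over their backs; the gripper's body (76 mm by 85 mm) begins 54 mm behind the grasp point. The pads swing forward as they close: fully open they stand 13 mm farther back than shut.
Start: joints at [1.068, 0.468, -0.012, 1.603, 0.006, 1.071, -0.056], TCP at [0.288, -0.583, 0.253] pointing down, gripper open.
Joint ranges: [-2.53, 2.53], [-0.31, 2.02], [-1.57, 1.55], [0.28, 2.44], [-1.29, 4.43], [0.15, 1.84], [-2.92, 2.92]. Speed limits (rad/s): [2.57, 2.57, 3.14, 3.14, 3.14, 3.14, 3.14].

## Interface

Orientations are given as [roll, pitch, yaw] about the fixed x, y, z axes, in that order (R = Rz(yaw) Ry(pitch) Rx(roll)).
In Python, from rig import manip gives the robot as it stands.
- The arm moves only by the tool play_rows, never from a script. Its argument "targets" is text: rows parted by semicolons, each of 7 numbers parted by spaces: the shift along the tool's x, y, z scaled (see below), then the turn, a rotation vector about the tool's x, y, z scaled (see below), then the finger opening in mm, from 0 to 85.4. In form: x y z rx ry rz hand; .... A call has 1 to 8 rows; each row shifts and turns the commanded pose from where the row before left it, along the tool's axes as they then stand; what a row does not reach is not made up. The controller multiplies each number of a shift by 4 cm and each number of a turn by 60 degrees. A row lasts 1/8 s, in which the tool goes at most 62.5 mm and 10.7 degrees, less where a joint would pass 70% of its speed; a pose out of reach is approached as far as the arm can. A call with a number of a shift or a turn outside -1 to 1 is refused whole. A call with a gripper value outside its range is refused whole. The fingers move at their own pace and stop on an object; "force" is the grip in N (left out, the last holds). Time passes only in rows, so rows that do not move let the fingers close. It gives the time, the measured TCP pose, the force, the opening and the grip force at its end, in the units of the state.
- manip.observe(): the state, without advancing time (a new reading comes with each control period).
- manip.grab_frame(name): name is "scene" or "top" or "wrist"; returns a dict with "img" (384x512x3 uint8, red, green, blue), "fx", "fy", "cx", "cy" (pixels), "rvec" (rotation vector, rad) and "tvec" (3), from world to camera coordinates, as OpenCV has them. Camera axes: x right, y down, z forward; pixel columns grow to the right and rows downward; lengths in m; the calibration is good to about 2 mm. A picture is of the moment at which its call begins. There is no depth.
- manip.hand_in(): hands the job in; it is judged then, once.
The state is a dict: "time_s": time; "joints": joint angles; "joint_vel": joint speeds; "joint_efforts": joint torques, N m; "position": TCP position; "eef_rot": TCP orientation; "wrist_force": force on the tool from outside, world axes, zero at the start; "ft_torque": the same for the moment, N m; "opening": finger opening in m; "finger_force": force on a finger pad.
Only numpy, scipy, OpenCV 4.12 (cv2) and the standard library are available. Lean on these libraries where they do the work, as an engineer would, in place of code of your own. Each camera call takes 0.05 s, during which the arm holds its last target. There are 200 camera calls.

## Task

Set the inverted microscope's stage up for the rectangular resin specimen block: slide the wider of the two steel sleeves over the upright stop pin, right down onto the stage, and let go of it. Then put the block on the stage, same face down as it lies now, and press it into the corner with its long side flat against the straight fence and its end against the sleeve, bearing firmly on both at once and lying flat. Finish while still holding it pressed against both stops, without forcing it, and leave the other things on the bench where they are.

Things in the scene. Friction and masses are not known exactly. Their poses are not given: they have to be found in the camera images.
- seat (a point): centre of the stage's round viewing opening (27 mm wide), on the stage's top face, 185 mm above the bench. z up; +x points away from the robot, to the fence; -y points to the stop pin and the eyepieces. The frame is turned up to 15 degrees either way. When the block bears on both stops, its middle lies over this point (y from 0 to -2 mm, by the sleeve's play)
- microscope: inverted microscope, fixed; origin on the bench under the opening, axes as seat. Flat level dark stage plate 200 mm (x) by 170 mm (y), centred on the opening. From y = -200 mm outwards its neck and eyepieces rise up to 190 mm above the stage; all else but the fence and the pin is lower than the stage top
- fence: straight rigid steel bar on the stage: 12 mm (x), 68 mm (y), 10 mm high. Its origin and axes are those of seat (the origin is not in the bar): its stop face is the plane x = +20 mm, facing the robot, from y = -22 to +46 mm. Fingers on that side of the block must stay more than 10 mm above the stage
- pin_foot (a point): foot of the rigid upright steel stop pin, on its axis at the stage's top face (seat frame: x 0, y -45 mm). The pin is 12 mm in diameter and 26 mm high; its top 8 mm taper to 5 mm diameter. Nothing else stands within 25 mm of its axis
- wide_sleeve_center (a point): centre, half-way up, of the wider plain steel sleeve (ring): outer diameter 34 mm, bore 15 mm (1.5 mm play all round on the pin), 16 mm high, 60 to 105 g, standing on the bench, z up. Seated on the pin its centre is 8 mm above the stage
- narrow_sleeve_center (a point): centre, half-way up, of the narrower steel sleeve: outer diameter 22 mm, same bore and height, standing on the bench; not for this block, left alone. The two sleeves may stand either way round, 90 mm or more apart
- block_center (a point): centre, half-way up, of the resin specimen block with a piece of steel cast in its underside: 40 mm (its x) by 56 mm (its y) by 38 mm high (z up), 95 to 160 g, on a flat dark pad 4 mm thick on the bench, turned up to 40 degrees. Seated, its centre is 19 mm above the stage; either of its long faces (its +x or -x side) goes to the fence
- round_mount: bystander: black round specimen mount, 30 mm diameter, 22 mm high, on the bench; origin at the centre of its underside
- objective: bystander: microscope objective standing on the bench, 28 mm diameter, 46 mm high; origin at the centre of its underside
There are look-alikes about, which are no part of the job. Leave any pink or yellow look-alike of the part that bears block_center alone.

How it is judged:
By the outcome, as a careful person would: the job done as asked, in the order asked, and still so for the second after the job is handed in, while the arm keeps its last pose, push and grip.
It also fails if it takes over 67 s, if anything falls off the work surface, if the arm or the gripper's body presses on something with over 40 N, if the wrist force passes 120 N, or if a joint passes its speed limit or range.

## Working session

There is one attempt and no reset: what is moved stays moved. The work goes in short steps, Python scripts to look and compute and a tool call to move; the robot and the scene stay as the last step left them, time stands still between calls to the robot, and variables do not carry over. Pictures are saved under pics/ and viewed, at most 10 in all, crops included, and the job is handed in when it is done.

Besides the shell and the picture viewer there is one more tool, called after "Emit:" as name(argument=value, ...), one argument or row to a line, values as JSON. play_rows: Moves the arm, as the interface text tells. Shifts and turns lie within -1 to 1; 1 stands for 4 cm of shift or 60 degrees of turn. Its arguments: {"type":"object","properties":{"targets":{"type":"string"},"force":{"type":"number"}},"required":["targets"]}

```bash
ls; mkdir -p pics; cat > h.py <<'E'
import numpy as np, cv2
from scipy.spatial.transform import Rotation as Ro
from rig import manip
def grab(n):
    f=manip.grab_frame(n); f['R']=cv2.Rodrigues(np.array(f['rvec'],float))[0]; f['t']=np.array(f['tvec'],float).ravel(); return f
def ray(f,u,v,z):
    d=f['R'].T@np.array([(u-f['cx'])/f['fx'],(v-f['cy'])/f['fy'],1]); c=-f['R'].T@f['t']
    return c+d*(z-c[2])/d[2]
def proj(f,P):
    p=f['R']@np.array(P,float)+f['t']; return np.array([f['fx']*p[0]/p[2]+f['cx'],f['fy']*p[1]/p[2]+f['cy']])
E
python3 - <<'E'
from h import *
for n in ['scene','top','wrist']:
    f=grab(n); cv2.imwrite(f'pics/{n}0.png',cv2.cvtColor(f['img'],cv2.COLOR_RGB2BGR)); print(n,f['fx'],-f['R'].T@f['t'],f['R'][2])
print(manip.observe())
a=cv2.imread('pics/scene0.png');b=cv2.imread('pics/top0.png')
E
```

```text
pics
scene 422.0105931745012 [1.21955877 0.29366255 0.78873605] [-0.70118254 -0.16177763 -0.69438537]
top 349.92106273935383 [0.54563806 0.12450409 0.98251027] [ 0.0248504  -0.00775181 -0.99966113]
wrist 327.2675457892154 [ 0.35687968 -0.5488879   0.3741549 ] [-0.2652518  -0.13027998 -0.95533691]
{'time_s': 0.15, 'joints': array([ 1.06801103,  0.46819664, -0.01161427,  1.60339719,  0.00600107,
        1.0714132 , -0.0562919 ]), 'joint_vel': array([-1.17340402e-03, -4.06307905e-03,  3.13485370e-04, -4.59257663e-03,
       -5.80226873e-04, -5.64714065e-05, -5.66983547e-04]), 'joint_efforts': array([ 7.46542119e-04, -5.32797182e+01,  2.14667001e-02, -2.51553690e+01,
        1.15043847e-02,  5.66296527e-03, -1.61758777e-05]), 'position': array([ 0.28821781, -0.58216493,  0.25254919]), 'eef_rot': array([-3.14021644e+00,  1.00650521e-04,  4.59739036e-01]), 'wrist_force': array([-0.75147971,  0.06598744, -0.64469119]), 'ft_torque': array([-0.00561703,  0.01525375,  0.02074896]), 'finger_force': 0.0, 'opening': 0.08603317765567249}
```

View pics/top0.png

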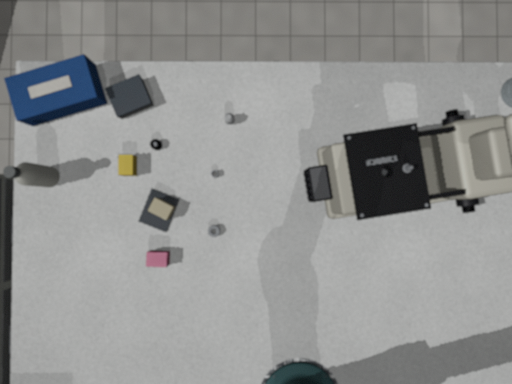

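View pics/scene0.png

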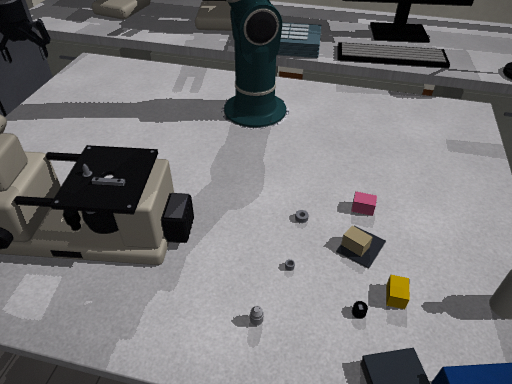

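Top view: robot base at bottom (300,380). The microscope stage is around (387,170), with the fence bar at (383,160) and the pin at (407,168). The wide sleeve looks to be at (215,230), the narrow one at (215,173), the tan block on its pad at (160,209), and the mount at (156,144) with the objective at (229,118). The scene view agrees: sleeves at (302,216) and (290,265), block at (357,241).

```bash
cat >> h.py <<'E'
def rows(target,yaw,n,hand,p=None,yaw0=None):
    "print n rows from commanded (or measured) pose to target, tool down"
    o=manip.observe(); p=o['position'] if p is None else p; y0=o['eef_rot'][2] if yaw0 is None else yaw0
    d=np.array(target)-p; dy=(yaw-y0)
    print('dist',d,'dyaw',np.degrees(dy))
    for i in range(n):
        y=y0+dy*i/n; c,s=np.cos(y),np.sin(y)
        l=np.array([c*d[0]+s*d[1], s*d[0]-c*d[1], -d[2]])/n/0.04
        print(*np.round(l,3),0,0,round(-np.degrees(dy)/n/60,3),hand,end='; ')
    print()
E
python3 - <<'E'
from h import *
f=grab('top'); g=grab('scene'); im=cv2.cvtColor(f['img'],cv2.COLOR_RGB2BGR); sc=cv2.cvtColor(g['img'],cv2.COLOR_RGB2BGR)
a=cv2.resize(im[115:225,340:440],None,fx=4,fy=4,interpolation=cv2.INTER_CUBIC)
b=cv2.resize(im[155:245,130:230],None,fx=4,fy=4,interpolation=cv2.INTER_CUBIC)
b=cv2.copyMakeBorder(b,0,80,0,0,cv2.BORDER_CONSTANT); cv2.imwrite('pics/crop1.png',np.hstack([a,b]))
# sleeves: match top and scene rays at z=0.008
for n,F,L in [('top',f,{'A':(215,230),'B':(215,173)}),('scene',g,{'A':(302,216),'B':(290,265)})]:
    for k,(u,v) in L.items(): print(n,k,ray(F,u,v,.012))
hsv=cv2.cvtColor(im,cv2.COLOR_BGR2HSV); m=cv2.inRange(hsv,(10,50,60),(30,200,255)); m[:, :130]=0
m[:190]=0;m[235:]=0;m[:,190:]=0
c=max(cv2.findContours(m,0,2)[0],key=cv2.contourArea); r=cv2.minAreaRect(c); 
bx=cv2.boxPoints(r); P=np.array([ray(f,*q,.042)[:2] for q in bx]); print('block',cv2.contourArea(c),P,P.mean(0),np.linalg.norm(np.diff(P,axis=0),axis=1))
print('pin top',ray(f,407.5,167,.211),'hole',ray(f,387,172,.185), 'pin sc',ray(g,86,168,.205))
E
```

```text
top A [0.4704907  0.23275595 0.012     ]
top B [0.62837149 0.23333931 0.012     ]
scene A [0.4734864  0.24025574 0.012     ]
scene B [0.6322608  0.23808309 0.012     ]
block 6.0 [[0.50808288 0.35641365]
 [0.53486609 0.34322227]
 [0.53326034 0.33999992]
 [0.50647887 0.35319373]] [0.52067204 0.34820739] [0.02985554 0.00360027 0.02985505]
pin top [ 0.62532609 -0.21536403  0.211     ] hole [ 0.61646359 -0.17959626  0.185     ] pin sc [ 0.63103233 -0.21670123  0.205     ]
```

View pics/crop1.png

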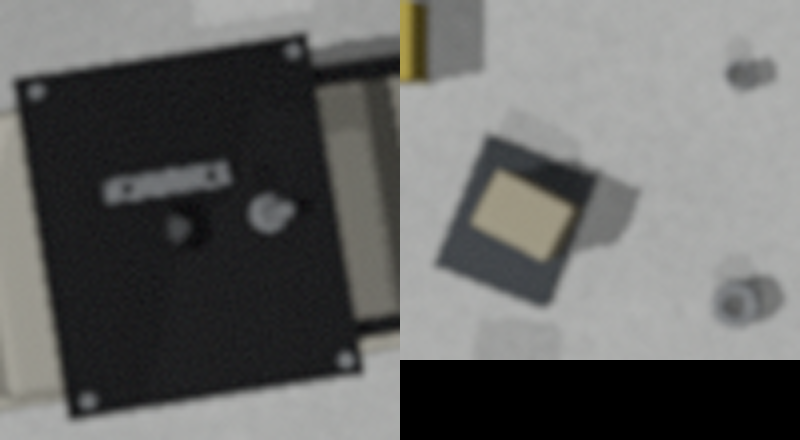

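The crop shows the stage turned about +9°, with the opening at full-image (385,172) and the pin top near (407,167). The block is turned about -27°, centre (160.5,209). The wide sleeve is the lower one at (214,230), and the narrow one is at (217,173). I'll move over to the wide sleeve with yaw near 99°.

```bash
python3 - <<'E'
from h import *
o=manip.observe(); p=o['position'];y=o['eef_rot'][2]
w=[p,(0.29,-.57,.40),(.34,-.28,.40),(.42,0,.38),(.45,.20,.20)]
w=[np.array(a) for a in w]; Y=[y,y,y+.6,np.radians(99),np.radians(99)]
for i,n in enumerate([4,8,8,8]): rows(w[i+1],Y[i+1],n,80,w[i],Y[i])
f=grab('top')
for q in [(385,172)]: print(ray(f,*q,.18))
print(np.mean([ray(f,*q,.042) for q in [(147.75,210),(155,197.5),(173.5,207),(166.8,220.5)]],axis=0))
E
```

```text
dist [0.00170069 0.01231263 0.14715446] dyaw 0.0
0.044 -0.064 -0.92 0 0 -0.0 80; 0.044 -0.064 -0.92 0 0 -0.0 80; 0.044 -0.064 -0.92 0 0 -0.0 80; 0.044 -0.064 -0.92 0 0 -0.0 80; 
dist [0.05 0.29 0.  ] dyaw 34.377467707849384
0.542 -0.743 -0.0 0 0 -0.072 80; 0.596 -0.7 -0.0 0 0 -0.072 80; 0.647 -0.653 -0.0 0 0 -0.072 80; 0.694 -0.603 -0.0 0 0 -0.072 80; 0.737 -0.549 -0.0 0 0 -0.072 80; 0.777 -0.493 -0.0 0 0 -0.072 80; 0.811 -0.433 -0.0 0 0 -0.072 80; 0.841 -0.371 -0.0 0 0 -0.072 80; 
dist [ 0.08  0.28 -0.02] dyaw 38.28020070193243
0.885 -0.21 0.063 0 0 -0.08 80; 0.9 -0.135 0.063 0 0 -0.08 80; 0.908 -0.06 0.063 0 0 -0.08 80; 0.91 0.016 0.063 0 0 -0.08 80; 0.905 0.092 0.063 0 0 -0.08 80; 0.895 0.167 0.063 0 0 -0.08 80; 0.877 0.241 0.063 0 0 -0.08 80; 0.854 0.314 0.063 0 0 -0.08 80; 
dist [ 0.03  0.2  -0.18] dyaw 0.0
0.603 0.19 0.562 0 0 -0.0 80; 0.603 0.19 0.562 0 0 -0.0 80; 0.603 0.19 0.562 0 0 -0.0 80; 0.603 0.19 0.562 0 0 -0.0 80; 0.603 0.19 0.562 0 0 -0.0 80; 0.603 0.19 0.562 0 0 -0.0 80; 0.603 0.19 0.562 0 0 -0.0 80; 0.603 0.19 0.562 0 0 -0.0 80; 
[ 0.61690112 -0.17688057  0.18      ]
[0.52963412 0.37485447 0.042     ]
```

Emit:
play_rows(
  targets="0.04 -0.06 -0.92 0 0 0 80; 0.04 -0.06 -0.92 0 0 0 80; 0.04 -0.06 -0.92 0 0 0 80; 0.04 -0.06 -0.92 0 0 0 80",
)

```text
time_s: 0.8
position: [0.2898, -0.5708, 0.4017]
eef_rot: [3.142, 0.0, 0.46]
wrist_force: [0.1, 0.0, -0.7]
opening: 0.0802
finger_force: 0.0
```

Emit:
play_rows(
  targets="0.54 -0.74 0 0 0 -0.072 80; 0.6 -0.7 0 0 0 -0.072 80; 0.65 -0.65 0 0 0 -0.072 80; 0.69 -0.6 0 0 0 -0.072 80; 0.74 -0.55 0 0 0 -0.072 80; 0.78 -0.49 0 0 0 -0.072 80; 0.81 -0.43 0 0 0 -0.072 80; 0.84 -0.37 0 0 0 -0.072 80",
)

```text
time_s: 1.8
position: [0.3402, -0.2799, 0.4005]
eef_rot: [3.141, 0.0, 1.066]
wrist_force: [0.1, 1.1, 0.4]
opening: 0.0799
finger_force: 0.0
```

Emit:
play_rows(
  targets="0.88 -0.21 0.06 0 0 -0.08 80; 0.9 -0.14 0.06 0 0 -0.08 80; 0.91 -0.06 0.06 0 0 -0.08 80; 0.91 0.02 0.06 0 0 -0.08 80; 0.91 0.09 0.06 0 0 -0.08 80; 0.9 0.17 0.06 0 0 -0.08 80; 0.88 0.24 0.06 0 0 -0.08 80; 0.85 0.31 0.06 0 0 -0.08 80",
)

```text
time_s: 2.8
position: [0.4186, 0.0009, 0.3813]
eef_rot: [3.141, 0.001, 1.737]
wrist_force: [-0.7, -0.4, -0.7]
opening: 0.0801
finger_force: 0.0
```

Emit:
play_rows(
  targets="0.6 0.19 0.56 0 0 0 80; 0.6 0.19 0.56 0 0 0 80; 0.6 0.19 0.56 0 0 0 80; 0.6 0.19 0.56 0 0 0 80; 0.6 0.19 0.56 0 0 0 80; 0.6 0.19 0.56 0 0 0 80; 0.6 0.19 0.56 0 0 0 80; 0.6 0.19 0.56 0 0 0 80",
)

```text
time_s: 3.8
position: [0.4475, 0.1996, 0.2014]
eef_rot: [3.141, -0.0, 1.734]
wrist_force: [-0.2, 0.1, -0.3]
opening: 0.08
finger_force: 0.0
```

Emit:
play_rows(
  targets="0 0 0 0 0 0 80; 0 0 0 0 0 0 80",
)

```text
time_s: 4.05
position: [0.4476, 0.1982, 0.2025]
eef_rot: [3.141, 0.0, 1.734]
wrist_force: [-0.3, 0.6, -0.8]
opening: 0.0801
finger_force: 0.0
```

```bash
python3 - <<'E'
from h import *
f=grab('wrist'); g=grab('top'); cv2.imwrite('pics/w1.png',cv2.cvtColor(f['img'],cv2.COLOR_RGB2BGR))
print(manip.observe()); print(proj(f,(.472,.237,.008)),proj(f,(.53,.375,.042)), -f['R'].T@f['t'],f['R'][2])
E
```

```text
{'time_s': 4.15, 'joints': array([ 0.1217835 ,  0.36172282, -0.71875741,  1.9987109 ,  0.30661896,
        0.88786486, -0.59977102]), 'joint_vel': array([ 0.00675857, -0.00350779, -0.00103745, -0.00018861,  0.00031912,
       -0.00226996, -0.00429256]), 'joint_efforts': array([-3.43887052e-01, -3.60097003e+01, -6.07971668e+00, -2.11314780e+01,
       -3.41864172e-03, -1.11173613e-03,  7.92634062e-03]), 'position': array([0.4480875 , 0.19771922, 0.20289378]), 'eef_rot': array([3.14017560e+00, 6.55728364e-04, 1.73196701e+00]), 'wrist_force': array([-0.19901424,  0.19555039,  0.5059794 ]), 'ft_torque': array([-0.02181033, -0.0192229 , -0.00757501]), 'finger_force': 0.0, 'opening': 0.08004717553670304}
[286.27616476 137.00595237] [401.88056653 -27.93070974] [0.43592969 0.27282011 0.32420713] [ 0.0501277  -0.29298724 -0.95480139]
```

View pics/w1.png

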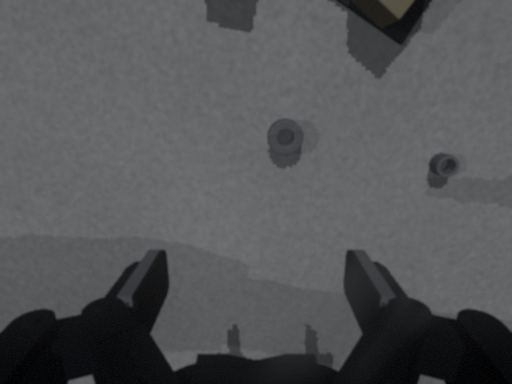

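The wrist view shows the wide sleeve with its top ring centred at about (285,135), matching the estimate. The narrow one is at (445,165), and the block corner is at the top (390,10).

```bash
python3 - <<'E'
from h import *
f=grab('wrist'); im=cv2.cvtColor(f['img'],cv2.COLOR_RGB2GRAY).astype(int)
m=(f['img'].mean(2)); c=im[110:175,255:330]
for v in range(114,172,3): print(v,*im[v,258:326:3])
print(ray(f,285.5,135,.016))
E
```

```text
114 101 102 106 102 98 100 97 101 103 105 104 104 102 101 104 101 103 101 98 100 103 104 100
117 101 102 107 104 101 103 104 98 91 91 98 101 100 103 106 101 100 99 98 99 103 101 103
120 101 99 103 105 101 96 72 72 73 74 71 71 88 92 94 91 94 94 102 103 103 99 102
123 105 101 101 104 95 66 74 70 68 69 71 70 72 86 92 88 88 90 96 100 100 100 103
126 102 105 101 103 68 72 71 70 68 69 70 70 72 70 82 91 88 89 89 96 102 101 101
129 100 103 106 89 70 73 70 64 58 56 57 69 70 69 71 88 92 94 93 93 100 101 98
132 103 104 104 78 72 72 68 56 54 57 55 52 67 64 67 86 91 92 90 91 93 99 100
135 103 106 104 69 70 68 60 53 57 55 57 50 68 70 70 85 90 91 92 89 93 102 102
138 104 104 106 70 70 69 60 55 59 57 56 48 68 70 67 88 90 92 95 91 95 102 101
141 103 105 105 84 68 70 66 54 57 57 55 61 69 69 67 89 88 91 93 92 100 100 102
144 101 102 102 98 68 69 69 68 60 61 66 71 68 67 67 88 90 91 91 94 100 101 104
147 101 99 101 100 69 65 70 71 72 74 73 71 70 65 77 88 90 91 91 95 101 103 103
150 98 100 100 80 66 64 67 70 70 70 69 68 61 55 75 88 93 91 98 98 102 103 99
153 101 106 103 96 65 67 64 61 62 63 60 60 63 62 85 100 100 100 104 101 100 100 103
156 101 101 103 97 67 66 66 66 68 66 68 66 67 65 86 100 102 101 103 98 101 102 103
159 102 103 103 103 86 67 65 66 69 67 65 65 65 78 93 101 102 101 97 96 99 100 103
162 103 103 103 100 103 79 68 67 68 68 67 66 70 96 102 101 105 102 100 98 97 103 104
165 104 103 100 101 100 101 82 68 67 80 76 88 99 102 102 104 102 106 103 100 101 101 102
168 104 102 101 103 101 101 104 97 90 100 104 99 101 101 106 106 102 106 104 99 98 103 103
171 102 102 102 105 105 100 101 101 101 100 104 101 101 102 104 104 103 103 102 101 101 104 103
[0.47082391 0.23905887 0.016     ]
```

```bash
python3 - <<'E'
from h import *
o=manip.observe();y=o['eef_rot'][2]
rows((.4715,.2385,.06),y,4,60); rows((.4715,.2385,.027),y,2,60,np.array([.4715,.2385,.06]),y)
E
```

```text
dist [ 0.02335121  0.04085398 -0.14289834] dyaw 0.0
0.229 0.185 0.893 0 0 -0.0 60; 0.229 0.185 0.893 0 0 -0.0 60; 0.229 0.185 0.893 0 0 -0.0 60; 0.229 0.185 0.893 0 0 -0.0 60; 
dist [ 0.     0.    -0.033] dyaw 0.0
0.0 0.0 0.413 0 0 -0.0 60; 0.0 0.0 0.413 0 0 -0.0 60;
```

Emit:
play_rows(
  targets="0.23 0.185 0.89 0 0 0 60; 0.23 0.185 0.89 0 0 0 60; 0.23 0.185 0.89 0 0 0 60; 0.23 0.185 0.89 0 0 0 60; 0 0 0.41 0 0 0 60; 0 0 0.41 0 0 0 60; 0 0 0 0 0 0 60",
)

```text
time_s: 5.08
position: [0.4706, 0.2387, 0.0266]
eef_rot: [-3.141, 0.001, 1.733]
wrist_force: [1.2, 1.1, 0.1]
opening: 0.0599
finger_force: 0.0
```

Emit:
play_rows(
  targets="0 0 0 0 0 0 40; 0 0 0 0 0 0 30; 0 0 0 0 0 0 25; 0 0 0 0 0 0 25",
  force=30,
)

```text
time_s: 5.58
position: [0.4714, 0.2397, 0.0281]
eef_rot: [3.14, 0.0, 1.733]
wrist_force: [-1.5, -0.9, 5.8]
opening: 0.0321
finger_force: 29.5
```

Emit:
play_rows(
  targets="0 0 -0.5 0 0 0 25; 0 0 -0.8 0 0 0 25; 0 0 -0.8 0 0 0 25; 0 0 0 0 0 0 25; 0 0 0 0 0 0 25",
)

```text
time_s: 6.2
position: [0.4708, 0.2392, 0.1111]
eef_rot: [3.141, 0.0, 1.733]
wrist_force: [-0.1, -0.4, -1.2]
opening: 0.032
finger_force: 30.2
```

```bash
python3 - <<'E'
from h import *
f=grab('wrist'); o=manip.observe(); print(o['position'],o['opening'],o['finger_force'],o['wrist_force'],f['img'].mean())
b=f['img'][150:384,130:390]; b=np.clip(b.astype(float)*2,0,255).astype(np.uint8)
cv2.imwrite('pics/w2.png',cv2.cvtColor(cv2.resize(b,None,fx=2.4,fy=2.4),cv2.COLOR_RGB2BGR))
print(proj(f,o['position']+[0,0,-.022]),proj(f,o['position']))
E
```

```text
[0.47053266 0.23900002 0.11050889] 0.03216383935434251 30.179124511778355 [ 0.22909019 -0.84891201 -0.9246056 ] 89.83973185221355
[253.35658005 253.75309742] [253.0763842  278.14436217]
```

View pics/w2.png

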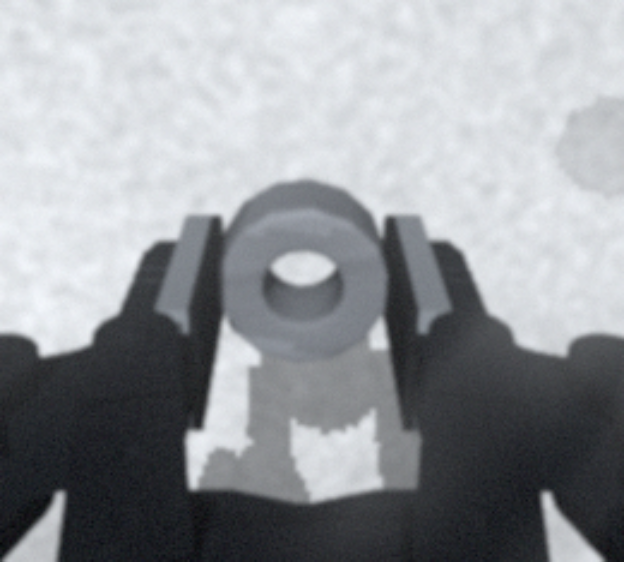

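The sleeve is held level between the pads. Its top ring centre is at full-image pixel (256.7,268.7), and the bottom lies 28 mm below the TCP.

```bash
python3 - <<'E'
from h import *
f=grab('wrist'); o=manip.observe(); p=o['position']; y=o['eef_rot'][2]
P=ray(f,130+304/2.4,150+285/2.4,p[2]-.012); d=P-p; c,s=np.cos(y),np.sin(y)
print('tool offset x,y',c*d[0]+s*d[1],s*d[0]-c*d[1])
# to stage hover, camera looking at pin from +y
rows((.47,.20,.32),y,6,25)
rows((.59,-.15,.30),y,12,25,np.array([.47,.20,.32]),y)
E
```

```text
tool offset x,y -0.002462626623767701 0.001368288456280102
dist [-0.00037288 -0.03908922  0.2098055 ] dyaw 0.0
-0.16 -0.028 -0.874 0 0 -0.0 25; -0.16 -0.028 -0.874 0 0 -0.0 25; -0.16 -0.028 -0.874 0 0 -0.0 25; -0.16 -0.028 -0.874 0 0 -0.0 25; -0.16 -0.028 -0.874 0 0 -0.0 25; -0.16 -0.028 -0.874 0 0 -0.0 25; 
dist [ 0.12 -0.35 -0.02] dyaw 0.0
-0.76 0.129 0.042 0 0 -0.0 25; -0.76 0.129 0.042 0 0 -0.0 25; -0.76 0.129 0.042 0 0 -0.0 25; -0.76 0.129 0.042 0 0 -0.0 25; -0.76 0.129 0.042 0 0 -0.0 25; -0.76 0.129 0.042 0 0 -0.0 25; -0.76 0.129 0.042 0 0 -0.0 25; -0.76 0.129 0.042 0 0 -0.0 25; -0.76 0.129 0.042 0 0 -0.0 25; -0.76 0.129 0.042 0 0 -0.0 25; -0.76 0.129 0.042 0 0 -0.0 25; -0.76 0.129 0.042 0 0 -0.0 25;
```

Emit:
play_rows(
  targets="-0.16 -0.03 -0.87 0 0 0 25; -0.16 -0.03 -0.87 0 0 0 25; -0.16 -0.03 -0.87 0 0 0 25; -0.16 -0.03 -0.87 0 0 0 25; -0.16 -0.03 -0.87 0 0 0 25; -0.16 -0.03 -0.87 0 0 0 25",
)

```text
time_s: 7.05
position: [0.4695, 0.2001, 0.3198]
eef_rot: [-3.14, 0.0, 1.733]
wrist_force: [1.4, 0.3, -0.8]
opening: 0.0317
finger_force: 30.2
```

Emit:
play_rows(
  targets="-0.74 0.11 0.02 0 0 0 25; -0.74 0.11 0.02 0 0 0 25; -0.74 0.11 0.02 0 0 0 25; -0.74 0.11 0.02 0 0 0 25; -0.74 0.11 0.02 0 0 0 25; -0.74 0.11 0.02 0 0 0 25; -0.74 0.11 0.02 0 0 0 25; -0.74 0.11 0.02 0 0 0 25",
)

```text
time_s: 8.05
position: [0.5428, -0.0283, 0.3121]
eef_rot: [-3.14, -0.001, 1.733]
wrist_force: [0.6, -0.1, -0.7]
opening: 0.0317
finger_force: 30.2
```

Emit:
play_rows(
  targets="-0.74 0.11 0.02 0 0 0 25; -0.74 0.11 0.02 0 0 0 25; -0.74 0.11 0.02 0 0 0 25; -0.74 0.11 0.02 0 0 0 25; -0.74 0.11 0.02 0 0 0 25; -0.74 0.11 0.02 0 0 0 25; -0.74 0.11 0.02 0 0 0 25; 0 0 0 0 0 0 25",
)

```text
time_s: 9.05
position: [0.6063, -0.2299, 0.3054]
eef_rot: [-3.139, -0.001, 1.729]
wrist_force: [0.6, 1.0, -1.1]
opening: 0.0317
finger_force: 30.2
```

```bash
python3 - <<'E'
from h import *
f=grab('wrist'); o=manip.observe(); print(o['position'],o['eef_rot'],o['opening'],o['finger_force'])
b=np.clip(f['img'].astype(float)*2,0,255).astype(np.uint8)
cv2.imwrite('pics/w3.png',cv2.cvtColor(cv2.resize(b,None,fx=1.5,fy=1.5),cv2.COLOR_RGB2BGR))
E
```

```text
[ 0.60634572 -0.22769532  0.30579809] [-3.13912503e+00 -1.84713036e-03  1.73147530e+00] 0.031614467302438796 30.219930466264486
```

View pics/w3.png

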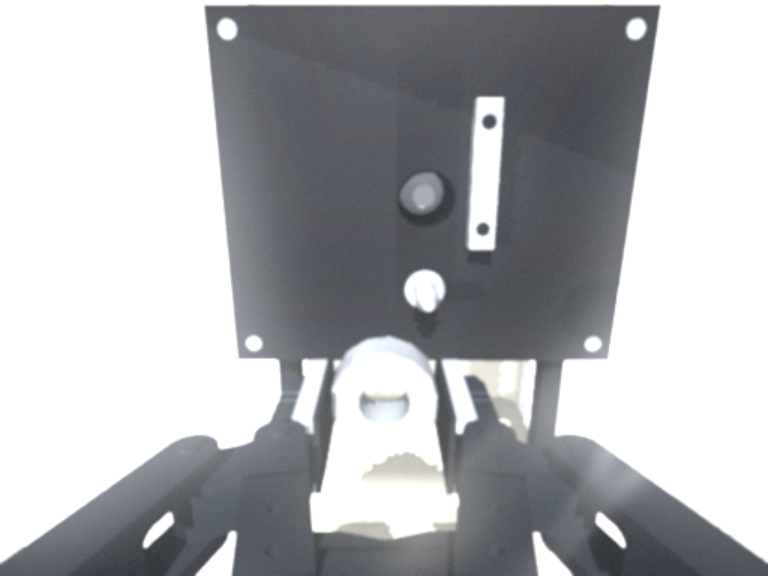

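The wrist view over the stage is clear. Opening at (423,193)/1.5, pin base about (425,288)/1.5 with its top leaning down to about (427,308)/1.5. The fence is at (485,173)/1.5, and the plate corners are all visible.

```bash
python3 - <<'E'
from h import *
f=grab('wrist'); im=f['img'].mean(2).astype(int); np.save('im.npy',im)
for v in range(174,216,2): print(v,*im[v,262:306:2])
q=np.array([(206,6),(660,6),(607,357),(238,357)])/1.5
P=np.array([ray(f,*a,.185) for a in q]); print(P,P.mean(0)); 
for i in range(4): d=P[(i+1)%4]-P[i]; print(np.linalg.norm(d),np.degrees(np.arctan2(d[1],d[0])))
S=np.array([ray(f,*(np.array(a)/1.5),.185) for a in [(227.5,29),(636,29),(593,344),(254,344)]]); print('screw centre',S.mean(0))
print('hole',ray(f,423/1.5,193/1.5,.185))
fe=[(476,97),(503,97),(495,249),(468,249)]
print('fence',[ray(f,a[0]/1.5,a[1]/1.5,.195)[:2] for a in fe])
c=-f['R'].T@f['t'];print('cam',c)
E
```

```text
174 42 41 42 41 40 43 42 41 41 44 43 44 42 42 43 44 43 42 41 43 46 45
176 41 42 41 41 43 41 42 43 43 43 43 42 42 43 43 43 42 42 42 43 43 45
178 43 41 42 41 42 41 43 42 42 43 41 42 42 43 43 42 44 45 43 45 43 46
180 43 43 42 42 41 44 42 42 44 41 43 41 43 42 43 43 42 44 45 43 42 44
182 43 44 43 42 41 42 41 45 57 70 79 74 59 44 44 42 42 42 44 42 43 46
184 44 40 40 43 44 43 63 100 131 147 152 150 136 106 66 44 46 42 42 43 45 42
186 46 43 43 41 44 71 132 160 167 168 167 167 167 162 141 82 44 43 44 43 43 46
188 41 43 41 43 62 128 165 168 164 157 154 157 163 166 164 129 62 43 43 42 44 44
190 45 42 43 43 104 157 165 157 141 137 136 133 136 149 152 144 94 40 42 41 41 43
192 44 44 42 54 130 160 154 133 130 137 136 135 125 123 138 143 116 52 40 40 41 41
194 45 43 43 68 144 163 148 122 133 139 138 137 131 118 132 144 132 62 40 39 41 41
196 44 43 42 73 149 164 141 119 136 143 142 143 136 123 126 143 134 62 40 39 39 39
198 45 44 43 66 143 165 148 121 137 148 148 147 141 128 117 141 123 57 40 40 40 40
200 44 42 43 51 123 163 155 122 133 148 157 151 142 127 111 128 99 44 39 39 39 40
202 45 44 45 44 8
[... 432 characters left out ...]
4 43 45 44 46 45 46 45 38 34 35 36 33 37 35 41 45 44 43 44 45 46 45
[[ 0.50895553 -0.11070435  0.185     ]
 [ 0.70553755 -0.07867969  0.185     ]
 [ 0.73191059 -0.24470799  0.185     ]
 [ 0.53534551 -0.27684432  0.185     ]] [ 0.6204373  -0.17773409  0.185     ]
0.19917346348965387 9.252622653805108
0.16810987946915995 -80.97416693445696
0.19917472832679825 -170.71488494215978
0.16822283533519067 99.02556545623342
screw centre [ 0.62059637 -0.17845238  0.185     ]
hole [ 0.61784979 -0.17491785  0.185     ]
fence [array([ 0.6323313 , -0.12911569]), array([ 0.64411002, -0.12719534]), array([ 0.65616785, -0.19465386]), array([ 0.64329246, -0.1967562 ])]
cam [ 0.59517674 -0.1532844   0.42768467]
```

```bash
python3 - <<'E'
from h import *
f=grab('wrist'); o=manip.observe(); p=o['position']; y=o['eef_rot'][2]; c,s=np.cos(y),np.sin(y)
print('pin disc',ray(f,282.3,195.5,.186),'pin top',ray(f,283.5,207.5,.211))
d=ray(f,385/1.5,401/1.5,p[2]-.012)-p; print('sleeve off',c*d[0]+s*d[1],s*d[0]-c*d[1])
pin=np.array([.6276,-.2224]); t=pin-(-.0022)*np.array([c,s])-.0014*np.array([s,-c]); print('TCP target',t)
rows((*t,.26),y,3,25); rows((*t,.245),y,1,25,np.array([*t,.26]),y)
E
```

```text
pin disc [ 0.62767664 -0.22362897  0.186     ] pin top [ 0.62679775 -0.22478872  0.211     ]
sleeve off -0.0018060678349737576 0.0009509557519094749
TCP target [ 0.62586021 -0.22045755]
dist [ 0.01920032  0.0051852  -0.04677071] dyaw 0.0
0.017 0.165 0.39 0 0 -0.0 25; 0.017 0.165 0.39 0 0 -0.0 25; 0.017 0.165 0.39 0 0 -0.0 25; 
dist [ 0.     0.    -0.015] dyaw 0.0
0.0 0.0 0.375 0 0 -0.0 25;
```

Emit:
play_rows(
  targets="0 0.165 0.39 0 0 0 25; 0 0.165 0.39 0 0 0 25; 0 0.165 0.39 0 0 0 25; 0 0 0.375 0 0 0 25; 0 0 0 0 0 0 25; 0 0 0 0 0 0 25",
)

```text
time_s: 9.95
position: [0.6266, -0.2239, 0.2462]
eef_rot: [3.141, 0.0, 1.733]
wrist_force: [0.4, 0.3, -1.4]
opening: 0.0318
finger_force: 30.2
```

```bash
python3 - <<'E'
from h import *
o=manip.observe(); print(o['position'],o['eef_rot']); rows((.626,-.2211,.234),o['eef_rot'][2],2,25)
f=grab('wrist'); b=np.clip(f['img'][150:384,130:390].astype(float)*1.5,0,255).astype(np.uint8)
cv2.imwrite('pics/w4.png',cv2.cvtColor(cv2.resize(b,None,fx=2.4,fy=2.4),cv2.COLOR_RGB2BGR))
E
```

```text
[ 0.62655604 -0.2238976   0.24619526] [3.14116828e+00 2.53619838e-04 1.73289521e+00]
dist [-0.00055604  0.0027976  -0.01219526] dyaw 0.0
0.036 -0.001 0.152 0 0 -0.0 25; 0.036 -0.001 0.152 0 0 -0.0 25;
```

View pics/w4.png

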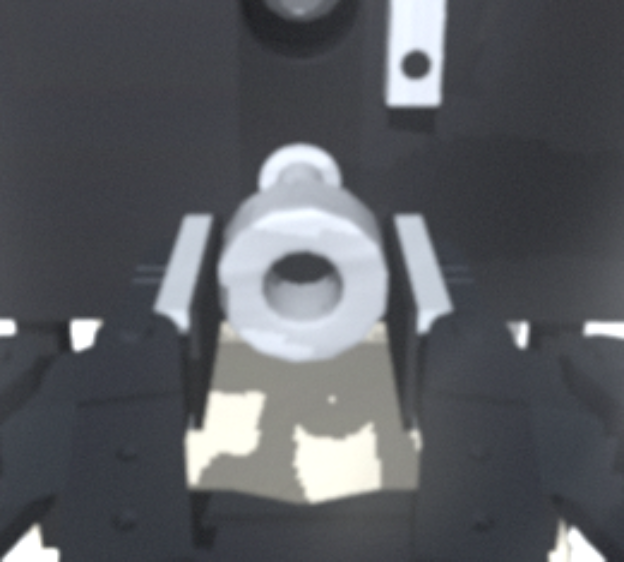

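The pin's foot disc shows at crop (300,~183), in line with the sleeve's column (303,285), so only the fore-aft offset needs checking.

```bash
python3 - <<'E'
from h import *
f=grab('wrist'); o=manip.observe(); p=o['position']; y=o['eef_rot'][2]; c,s=np.cos(y),np.sin(y)
im=f['img'].mean(2).astype(int)
for v in (206,208,210,212,214,218,222,226): print(v,*im[v,232:282:2])
a=ray(f,130+300/2.4,150+183/2.4,.186); b=ray(f,130+303/2.4,150+286/2.4,p[2]-.012); print(a,b)
d=(a-b); print('tool move x,y',c*d[0]+s*d[1],s*d[0]-c*d[1])
E
```

```text
206 43 44 44 45 43 44 44 45 44 42 44 43 44 44 44 45 45 45 45 45 45 44 44 44 47
208 42 43 44 45 44 45 44 45 44 47 49 51 51 46 45 45 45 43 46 45 44 45 45 45 47
210 43 44 44 44 43 43 44 58 86 110 126 127 125 115 92 63 46 47 45 46 44 43 44 46 48
212 43 44 44 44 45 49 85 131 155 161 165 166 163 162 155 135 96 57 46 45 46 48 46 47 49
214 42 44 46 43 48 95 152 167 170 171 169 169 170 169 170 169 159 116 60 45 48 45 45 46 46
218 45 45 44 61 133 166 167 167 158 145 139 139 137 136 149 161 164 156 135 77 43 44 44 43 46
222 44 45 47 119 159 161 158 135 133 137 138 140 134 127 118 112 131 144 143 122 56 44 43 45 45
226 46 46 52 133 165 155 137 125 131 130 129 128 126 126 125 124 124 135 138 133 67 44 44 45 45
[ 0.62744464 -0.22545432  0.186     ] [ 0.62812389 -0.22606862  0.23474639]
tool move x,y 0.0007158606592144718 -0.0005712115113557755
```

Emit:
play_rows(
  targets="0.01 -0.01 0.15 0 0 0 25; 0 0 0.15 0 0 0 25; 0 0 0.15 0 0 0 25; 0 0 0 0 0 0 25",
)

```text
time_s: 10.55
position: [0.6255, -0.2234, 0.227]
eef_rot: [-3.14, -0.001, 1.733]
wrist_force: [-0.3, 0.2, -0.0]
opening: 0.0319
finger_force: 30.2
```

Emit:
play_rows(
  targets="0 0 0.12 0 0 0 25; 0 0 0.12 0 0 0 25; 0 0 0 0 0 0 25",
)

```text
time_s: 10.92
position: [0.6257, -0.2234, 0.2176]
eef_rot: [-3.141, -0.0, 1.733]
wrist_force: [0.1, 0.5, -0.7]
opening: 0.0317
finger_force: 30.2
```

Emit:
play_rows(
  targets="0 0 0.06 0 0 0 25; 0 0 0.04 0 0 0 25; 0 0 0 0 0 0 25",
)

```text
time_s: 11.3
position: [0.6259, -0.2234, 0.2142]
eef_rot: [-3.141, -0.0, 1.733]
wrist_force: [-0.1, -0.2, -1.1]
opening: 0.0317
finger_force: 30.2
```

Emit:
play_rows(
  targets="0 0 0.03 0 0 0 25; 0 0 0.03 0 0 0 25; 0 0 0 0 0 0 25",
)

```text
time_s: 11.68
position: [0.6261, -0.2234, 0.2132]
eef_rot: [3.141, 0.001, 1.733]
wrist_force: [-2.9, 0.6, 6.5]
opening: 0.0318
finger_force: 30.8
```

Emit:
play_rows(
  targets="0 0 0 0 0 0 38; 0 0 0 0 0 0 50; 0 0 0 0 0 0 55; 0 0 0 0 0 0 55; 0 0 -0.4 0 0 0 55; 0 0 -0.8 0 0 0 55; 0 0 -0.8 0 0 0 55; 0 0 -0.8 0 0 0 80",
)

```text
time_s: 12.68
position: [0.6261, -0.2233, 0.3263]
eef_rot: [3.14, 0.001, 1.733]
wrist_force: [0.6, 0.4, -0.3]
opening: 0.0713
finger_force: 0.0
```

```bash
python3 - <<'E'
from h import *
f=grab('wrist'); o=manip.observe(); p=o['position']; y=o['eef_rot'][2]; print(p,y,o['opening'])
im=f['img'].mean(2).astype(int)
for k in [(.6276,-.2236,.201),(.6276,-.2236,.211)]: print(proj(f,k))
b=np.clip(f['img'].astype(float)*1.5,0,255).astype(np.uint8); cv2.imwrite('pics/w5.png',cv2.cvtColor(cv2.resize(b,None,fx=1.5,fy=1.5),cv2.COLOR_RGB2BGR))
E
```

```text
[ 0.62803737 -0.22350493  0.33148791] 1.733112716989697 0.07800977597000672
[256.10889507 192.88231574]
[256.15582902 196.7525148 ]
```

View pics/w5.png

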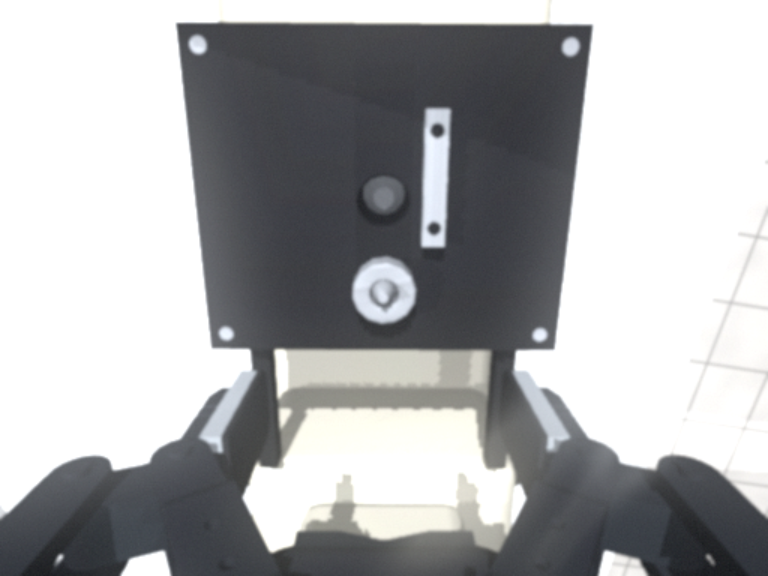

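The sleeve is seated on the pin, ring (384,291)/1.5, with the pin tip showing through it. Next, the block.

```bash
python3 - <<'E'
from h import *
f=grab('wrist'); o=manip.observe(); p=o['position']; y=o['eef_rot'][2]
P=np.array([ray(f,a/1.5,b/1.5,.185) for a,b in [(178,24),(591,26),(554,348),(212,348)]]); print(P.mean(0),[np.degrees(np.arctan2(*(P[j]-P[i])[1::-1])) for i,j in [(0,1),(3,2),(1,2),(0,3)]])
print('sleeve top',ray(f,384/1.5,291/1.5,.201))
a=np.array([.55,.10,.32]);ya=np.radians(80); rows(a,ya,10,80); rows((.507,.33,.20),np.radians(63),8,80,a,ya)
E
```

```text
[ 0.6237561  -0.18181639  0.185     ] [np.float64(9.215945357403122), np.float64(9.112920585591041), np.float64(-80.71689437701657), np.float64(-81.14702355045137)]
sleeve top [ 0.63076445 -0.22663249  0.201     ]
dist [-0.07798817  0.32343076 -0.00971764] dyaw -19.304136936868563
0.829 -0.062 0.024 0 0 0.032 80; 0.827 -0.09 0.024 0 0 0.032 80; 0.823 -0.117 0.024 0 0 0.032 80; 0.819 -0.145 0.024 0 0 0.032 80; 0.814 -0.173 0.024 0 0 0.032 80; 0.807 -0.2 0.024 0 0 0.032 80; 0.8 -0.227 0.024 0 0 0.032 80; 0.792 -0.254 0.024 0 0 0.032 80; 0.783 -0.28 0.024 0 0 0.032 80; 0.773 -0.307 0.024 0 0 0.032 80; 
dist [-0.043  0.23  -0.12 ] dyaw -17.0
0.684 -0.257 0.375 0 0 0.035 80; 0.674 -0.282 0.375 0 0 0.035 80; 0.664 -0.307 0.375 0 0 0.035 80; 0.652 -0.332 0.375 0 0 0.035 80; 0.639 -0.355 0.375 0 0 0.035 80; 0.625 -0.379 0.375 0 0 0.035 80; 0.611 -0.402 0.375 0 0 0.035 80; 0.596 -0.424 0.375 0 0 0.035 80;
```

Emit:
play_rows(
  targets="0.83 -0.06 0.02 0 0 0.032 80; 0.83 -0.09 0.02 0 0 0.032 80; 0.82 -0.12 0.02 0 0 0.032 80; 0.82 -0.14 0.02 0 0 0.032 80; 0.81 -0.17 0.02 0 0 0.032 80; 0.81 -0.2 0.02 0 0 0.032 80; 0.8 -0.23 0.02 0 0 0.032 80; 0.79 -0.25 0.02 0 0 0.032 80",
)

```text
time_s: 13.78
position: [0.5633, 0.0363, 0.3178]
eef_rot: [3.141, 0.0, 1.464]
wrist_force: [0.6, 0.2, 1.1]
opening: 0.08
finger_force: 0.0
```

Emit:
play_rows(
  targets="0.78 -0.28 0.02 0 0 0.032 80; 0.77 -0.31 0.02 0 0 0.032 80; 0.68 -0.26 0.37 0 0 0.035 80; 0.67 -0.28 0.37 0 0 0.035 80; 0.66 -0.31 0.37 0 0 0.035 80; 0.65 -0.33 0.37 0 0 0.035 80; 0.64 -0.36 0.37 0 0 0.035 80; 0.63 -0.38 0.37 0 0 0.035 80",
)

```text
time_s: 14.78
position: [0.5146, 0.2727, 0.2269]
eef_rot: [3.141, -0.0, 1.177]
wrist_force: [-0.0, 0.2, 0.7]
opening: 0.0801
finger_force: 0.0
```

Emit:
play_rows(
  targets="0.61 -0.4 0.37 0 0 0.035 80; 0.6 -0.42 0.37 0 0 0.035 80; 0 0 0 0 0 0 80; 0 0 0 0 0 0 80",
)

```text
time_s: 15.28
position: [0.5045, 0.3286, 0.1978]
eef_rot: [3.141, 0.0, 1.105]
wrist_force: [-0.0, -1.2, 0.4]
opening: 0.0799
finger_force: 0.0
```

```bash
python3 - <<'E'
from h import *
f=grab('wrist'); o=manip.observe(); p=o['position']; y=o['eef_rot'][2]; print(p,np.degrees(y))
hsv=cv2.cvtColor(f['img'],cv2.COLOR_RGB2HSV); print(hsv[:,:,1].max())
m=cv2.inRange(hsv,(12,50,30),(30,255,255)); cs=sorted(cv2.findContours(m,0,2)[0],key=cv2.contourArea)[-3:]
for c in cs: print(cv2.contourArea(c),cv2.minAreaRect(c), cv2.approxPolyDP(c,4,True).reshape(-1,2).tolist())
print(proj(f,(.53,.375,.042)))
b=np.clip(f['img'].astype(float)*1.5,0,255).astype(np.uint8); cv2.imwrite('pics/w6.png',cv2.cvtColor(cv2.resize(b,None,fx=1.5,fy=1.5),cv2.COLOR_RGB2BGR))
E
```

```text
[0.50478885 0.32826063 0.19795774] 63.23985470318744
255
7.0 ((244.75001525878906, 86.25), (7.273237705230713, 5.0596442222595215), 71.56504821777344) [[246, 82], [242, 86], [248, 89]]
12.5 ((238.60292053222656, 91.1617660522461), (6.345447540283203, 8.231931686401367), 30.963754653930664) [[238, 86], [237, 95], [243, 90]]
1538.0 ((258.1886901855469, 116.8396224975586), (46.54082107543945, 66.16326141357422), 1.9091522693634033) [[276, 88], [278, 95], [268, 103], [270, 112], [247, 102], [261, 91], [264, 99], [268, 92], [261, 89], [265, 85], [269, 90], [268, 85], [255, 90], [252, 100], [247, 94], [249, 100], [243, 98], [243, 104], [254, 108], [235, 114], [235, 119], [245, 119], [238, 121], [244, 123], [236, 132], [244, 136], [235, 140], [241, 142], [238, 145], [245, 141], [245, 149], [247, 143], [252, 149], [271, 144], [278, 148], [281, 114], [275, 107], [282, 99], [276, 97]]
[256.87426471 121.45027139]
```

View pics/w6.png

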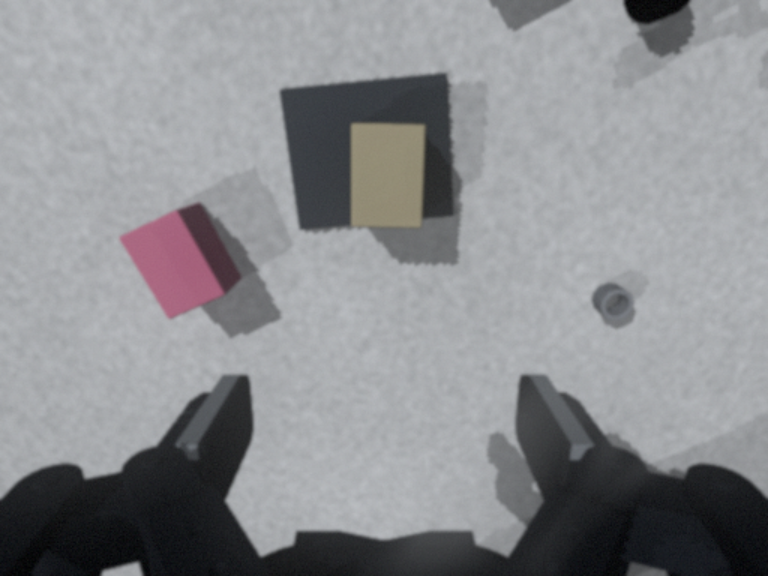

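The block's top face has corners (351,123), (425,125), (421,227) and (350,227), all /1.5. It lies almost square to the gripper. The pink look-alike at (180,260) is clear of it.

```bash
python3 - <<'E'
from h import *
f=grab('wrist'); o=manip.observe(); p=o['position']; y=o['eef_rot'][2]
P=np.array([ray(f,a/1.5,b/1.5,.042) for a,b in [(351,123),(425,125),(421,227),(350,227)]]); C=P.mean(0); print(C,np.linalg.norm(P-np.roll(P,-1,0),axis=1))
print([np.degrees(np.arctan2(*(P[j]-P[i])[1::-1])) for i,j in [(3,0),(2,1)]],np.degrees(y))
c,s=np.cos(y),np.sin(y); off=-.002*np.array([c,s])+.0012*np.array([s,-c])
t=C[:2]-off; print(t); rows((*t,.10),y,3,80)
E
```

```text
[0.53240323 0.37669425 0.042     ] [0.03966576 0.05504476 0.04041914 0.05605911]
[np.float64(61.580079048331044), np.float64(62.346336112591935)] 63.20502991066243
[0.53223367 0.37902046]
dist [ 0.02729093  0.05094283 -0.09805294] dyaw 0.0
0.481 0.012 0.817 0 0 -0.0 80; 0.481 0.012 0.817 0 0 -0.0 80; 0.481 0.012 0.817 0 0 -0.0 80;
```

Emit:
play_rows(
  targets="0.48 0.01 0.82 0 0 0.02 62; 0.48 0.01 0.82 0 0 0 62; 0.48 0.01 0.82 0 0 0 62; 0 0 0.65 0 0 0 62; 0 0 0.65 0 0 0 62; 0 0 0 0 0 0 62; 0 0 0 0 0 0 62",
)

```text
time_s: 16.25
position: [0.5327, 0.3797, 0.0484]
eef_rot: [3.141, -0.002, 1.083]
wrist_force: [0.2, 0.7, 0.2]
opening: 0.0621
finger_force: 0.0
```

Emit:
play_rows(
  targets="0 0 0 0 0 0 45; 0 0 0 0 0 0 38; 0 0 0 0 0 0 34; 0 0 0 0 0 0 34; 0 0 0 0 0 0 34",
  force=50,
)

```text
time_s: 16.88
position: [0.5326, 0.3803, 0.0489]
eef_rot: [3.14, -0.002, 1.084]
wrist_force: [-0.4, -1.2, 6.1]
opening: 0.0389
finger_force: 49.8
```

Emit:
play_rows(
  targets="0 0 -0.3 0 0 0 34; 0 0 -0.8 0 0 0 34; 0 0 -0.9 0 0 0 34; 0 0 0 0 0 0 34; 0 0 0 0 0 0 34",
)

```text
time_s: 17.5
position: [0.5314, 0.3792, 0.1267]
eef_rot: [-3.142, 0.001, 1.084]
wrist_force: [-0.6, 0.3, -2.2]
opening: 0.0388
finger_force: 51.1
```

```bash
python3 - <<'E'
from h import *
f=grab('wrist'); o=manip.observe(); p=o['position']; y=o['eef_rot'][2]; print(p,np.degrees(o['eef_rot']),o['opening'],o['finger_force'],o['wrist_force'])
b=np.clip(f['img'][150:384,130:390].astype(float)*1.8,0,255).astype(np.uint8)
cv2.imwrite('pics/w7.png',cv2.cvtColor(cv2.resize(b,None,fx=2.4,fy=2.4),cv2.COLOR_RGB2BGR))
E
```

```text
[0.53114413 0.37902374 0.12606585] [-1.79965659e+02  1.12031232e-01  6.20974521e+01] 0.0391988213312746 51.07722759246826 [ 0.81721697 -0.23625452 -2.94730961]
```

View pics/w7.png

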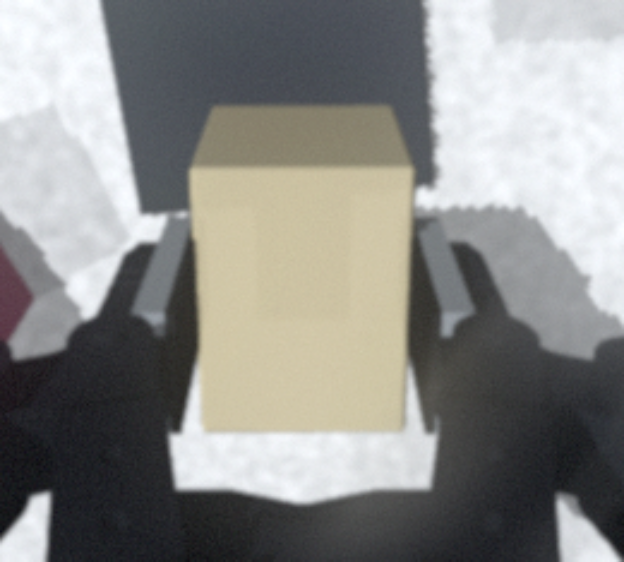

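The block is held level and square, with top-face corners at crop (190,168), (414,168), (404,431) and (202,431). I'll carry it to the stage.

```bash
python3 - <<'E'
from h import *
f=grab('wrist'); o=manip.observe(); p=o['position']; y=o['eef_rot'][2]; c,s=np.cos(y),np.sin(y)
P=np.array([ray(f,130+a/2.4,150+b/2.4,p[2]-.0065) for a,b in [(190,168),(414,168),(404,431),(202,431)]]);d=P.mean(0)-p
print('size',np.linalg.norm(P-np.roll(P,-1,0),axis=1),'off tool',c*d[0]+s*d[1],s*d[0]-c*d[1])
th=np.radians(9.15); ex=np.array([np.cos(th),np.sin(th)]); ey=np.array([-np.sin(th),np.cos(th)])
seat=np.array([.6195,-.1795]); t=seat-.008*ex+.012*ey; print('pre TCP (offset ~0)',t)
a=np.array([.52,.33,.31]); b=np.array([*t,.27]); ye=np.radians(99.15)
rows(a,y,5,34); rows(b,ye,16,34,a,y)
E
```

```text
size [0.03933438 0.05556894 0.03972663 0.05555749] off tool -0.0031633688390132956 0.0010812291963812955
pre TCP (offset ~0) [ 0.60969356 -0.16892485]
dist [-0.01102919 -0.04901493  0.1842661 ] dyaw 0.0
-0.242 0.066 -0.921 0 0 -0.0 34; -0.242 0.066 -0.921 0 0 -0.0 34; -0.242 0.066 -0.921 0 0 -0.0 34; -0.242 0.066 -0.921 0 0 -0.0 34; -0.242 0.066 -0.921 0 0 -0.0 34; 
dist [ 0.08969356 -0.49892485 -0.04      ] dyaw 37.05310720893585
-0.623 0.489 0.062 0 0 -0.039 34; -0.643 0.463 0.062 0 0 -0.039 34; -0.661 0.437 0.062 0 0 -0.039 34; -0.678 0.41 0.062 0 0 -0.039 34; -0.694 0.382 0.062 0 0 -0.039 34; -0.709 0.354 0.062 0 0 -0.039 34; -0.722 0.325 0.062 0 0 -0.039 34; -0.735 0.295 0.062 0 0 -0.039 34; -0.746 0.265 0.062 0 0 -0.039 34; -0.756 0.235 0.062 0 0 -0.039 34; -0.765 0.204 0.062 0 0 -0.039 34; -0.773 0.173 0.062 0 0 -0.039 34; -0.779 0.142 0.062 0 0 -0.039 34; -0.784 0.11 0.062 0 0 -0.039 34; -0.788 0.078 0.062 0 0 -0.039 34; -0.791 0.046 0.062 0 0 -0.039 34;
```

Emit:
play_rows(
  targets="-0.24 0.07 -0.92 0 0 0 34; -0.24 0.07 -0.92 0 0 0 34; -0.24 0.07 -0.92 0 0 0 34; -0.24 0.07 -0.92 0 0 0 34; -0.24 0.07 -0.92 0 0 0 34",
)

```text
time_s: 18.23
position: [0.5212, 0.3301, 0.3109]
eef_rot: [-3.14, 0.002, 1.084]
wrist_force: [-0.1, 0.1, -1.7]
opening: 0.039
finger_force: 50.9
```

Emit:
play_rows(
  targets="-0.62 0.49 0.06 0 0 -0.039 34; -0.64 0.46 0.06 0 0 -0.039 34; -0.66 0.44 0.06 0 0 -0.039 34; -0.68 0.41 0.06 0 0 -0.039 34; -0.69 0.38 0.06 0 0 -0.039 34; -0.71 0.35 0.06 0 0 -0.039 34; -0.72 0.33 0.06 0 0 -0.039 34; -0.74 0.3 0.06 0 0 -0.039 34",
)

```text
time_s: 19.23
position: [0.5668, 0.0804, 0.2906]
eef_rot: [-3.139, 0.0, 1.412]
wrist_force: [0.2, 0.3, -2.1]
opening: 0.0385
finger_force: 51.0
```

Emit:
play_rows(
  targets="-0.75 0.27 0.06 0 0 -0.039 34; -0.76 0.24 0.06 0 0 -0.039 34; -0.77 0.2 0.06 0 0 -0.039 34; -0.77 0.17 0.06 0 0 -0.039 34; -0.78 0.14 0.06 0 0 -0.039 34; -0.78 0.11 0.06 0 0 -0.039 34; -0.79 0.08 0.06 0 0 -0.039 34; -0.79 0.05 0.06 0 0 -0.039 34",
)

```text
time_s: 20.23
position: [0.613, -0.1689, 0.2711]
eef_rot: [-3.139, -0.001, 1.739]
wrist_force: [0.1, 0.4, -0.5]
opening: 0.0385
finger_force: 50.9
```

Emit:
play_rows(
  targets="0 0 0 0 0 0 34; 0 0 0 0 0 0 34; 0 0 0 0 0 0 34",
)

```text
time_s: 20.6
position: [0.6134, -0.1665, 0.2724]
eef_rot: [-3.141, -0.001, 1.739]
wrist_force: [-0.3, -0.3, -1.8]
opening: 0.0386
finger_force: 51.0
```

```bash
python3 - <<'E'
from h import *
f=grab('wrist'); o=manip.observe(); p=o['position']; y=o['eef_rot'][2]; print(p,np.degrees(o['eef_rot']),o['opening'],o['wrist_force'],o['joints'])
rows((.6097,-.1689,.2375),np.radians(99.15),2,34)
im=f['img'].mean(2).astype(int)
# fence at z .195 edges near col rows
for v in (60,90,120,150,170): print(v,*im[v,240:360:3])
E
```

```text
[ 0.61347322 -0.16654646  0.2726634 ] [-1.79994219e+02 -2.47185066e-02  9.96476372e+01] 0.03853612441608034 [-0.32916721 -0.01983262 -2.03336091] [ 0.61870463  0.49680581 -0.56470599  1.59142736  0.28454984  1.13677646
  0.15649455]
dist [-0.00377322 -0.00235354 -0.0351634 ] dyaw -0.49763721499633834
-0.021 -0.051 0.44 0 0 0.004 34; -0.021 -0.051 0.44 0 0 0.004 34; 
60 213 213 213 212 214 212 214 213 214 214 214 214 214 214 215 215 215 214 214 214 215 215 215 215 215 215 215 215 215 215 215 216 216 215 216 216 217 217 216 216
90 199 200 199 199 200 200 200 199 200 199 200 200 200 199 200 200 200 199 200 200 198 199 201 199 200 201 200 201 200 201 201 201 200 200 200 200 200 199 200 202
120 50 48 51 50 50 50 52 51 52 50 53 53 49 51 48 53 52 51 53 51 51 51 51 52 51 51 52 51 51 51 50 52 51 47 49 51 51 50 51 50
150 44 45 43 43 44 41 40 40 40 41 42 40 42 42 42 41 41 44 41 44 40 42 42 41 42 40 41 42 42 41 43 42 41 41 40 38 38 40 37 39
170 45 45 45 45 43 44 44 46 45 44 47 47 47 47 44 48 48 50 133 163 159 153 146 147 133 44 43 42 40 40 40 40 41 39 40 38 38 36 37 38
```

Emit:
play_rows(
  targets="-0.02 -0.05 0.3 0 0 0.004 34; -0.02 -0.05 0.3 0 0 0.004 34; 0 0 0 0 0 0 34; 0 0 0 0 0 0 34",
)

```text
time_s: 21.15
position: [0.6099, -0.1702, 0.2486]
eef_rot: [3.142, -0.0, 1.729]
wrist_force: [-0.3, -0.6, -0.6]
opening: 0.0391
finger_force: 51.0
```

```bash
python3 - <<'E'
from h import *
f=grab('wrist'); o=manip.observe(); p=o['position']; print(p,np.degrees(o['eef_rot']),o['wrist_force'])
im=f['img'].mean(2).astype(int)
for v in (150,160,170,180,190,200,206,212,218,224,230): print(v,*im[v,282:336:2])
th=np.radians(9.15); ex=np.array([np.cos(th),np.sin(th)]); ey=np.array([-np.sin(th),np.cos(th)]);s=np.array([.6195,-.1795])
for a,b,z in [(20,46,.195),(32,46,.195),(20,0,.195)]: print(proj(f,[*(s+ex*a/1e3+ey*b/1e3),z]))
E
```

```text
[ 0.61003878 -0.17015839  0.24891988] [1.79968257e+02 5.03500732e-03 9.90589071e+01] [-0.54861329  0.17769867 -1.55866691]
150 38 40 40 43 41 41 42 41 42 40 39 40 40 40 43 40 41 41 42 42 42 40 39 39 40 40 38
160 39 40 41 41 40 38 41 40 41 40 40 41 42 40 43 40 42 39 42 41 39 40 38 39 36 38 39
170 46 46 45 45 45 46 45 46 45 44 44 74 118 134 132 133 135 135 134 133 133 129 101 53 40 38 40
180 47 47 46 45 47 46 46 48 47 48 54 82 130 155 156 159 153 147 148 143 143 145 130 62 40 41 39
190 48 48 45 49 47 46 48 49 50 48 53 85 143 151 105 48 46 43 43 44 100 143 110 49 41 42 41
200 146 145 145 145 144 146 131 76 50 51 60 87 137 147 149 149 144 146 143 143 146 144 99 45 44 43 44
206 147 147 146 146 147 146 146 134 79 52 66 97 140 148 149 148 145 147 144 145 146 135 71 45 45 45 46
212 148 148 148 148 149 148 147 148 141 93 69 112 146 147 149 148 145 147 143 146 146 133 67 47 45 45 44
218 164 162 163 163 164 163 164 163 162 156 109 117 147 148 150 147 144 147 145 146 146 119 56 46 46 46 45
224 187 186 187 186 186 186 186 186 186 181 132 121 148 150 151 146 146 147 146 147 146 105 50 48 46 46 46
230 187 187 185 186 186 187 186 186 187 177 125 130 150 150 152 148 146 147 145 148 143 92 49 48 47 48 47
[305.26358002 169.00647221]
[327.14309786 168.98622844]
[301.81707808 245.22523863]
```

Emit:
play_rows(
  targets="0 0 0.2 0 0 0 34; 0 0 0.17 0 0 0 34; 0 0 0 0 0 0 34; 0 0 0 0 0 0 34",
)

```text
time_s: 21.7
position: [0.6099, -0.1702, 0.2339]
eef_rot: [3.142, -0.0, 1.729]
wrist_force: [-0.3, -0.1, -1.2]
opening: 0.0385
finger_force: 51.0
```

Emit:
play_rows(
  targets="0 0 0.05 0 0 0 34; 0 0 0.04 0 0 0 34; 0 0 0 0 0 0 34",
)

```text
time_s: 22.08
position: [0.6097, -0.1702, 0.2301]
eef_rot: [-3.141, -0.0, 1.729]
wrist_force: [0.5, -0.7, -1.7]
opening: 0.0388
finger_force: 51.0
```

Emit:
play_rows(
  targets="0 0 0.03 0 0 0 34; 0 0 0.02 0 0 0 34; 0 0 0 0 0 0 34",
)

```text
time_s: 22.45
position: [0.6099, -0.1703, 0.2299]
eef_rot: [3.141, 0.001, 1.729]
wrist_force: [-3.5, -0.7, 6.8]
opening: 0.0389
finger_force: 52.0
```

Emit:
play_rows(
  targets="0 0.06 -0.01 0 0 0 34; 0 0.05 0 0 0 0 34; 0 0.05 0 0 0 0 34; 0 0 0 0 0 0 34",
)

```text
time_s: 22.95
position: [0.6158, -0.1698, 0.2299]
eef_rot: [-3.141, 0.001, 1.728]
wrist_force: [-4.3, -0.5, 6.3]
opening: 0.0389
finger_force: 51.9
```

Emit:
play_rows(
  targets="-0.06 0 0 0 0 0 34; -0.06 0 0 0 0 0 34; -0.05 0 0 0 0 0 34; 0 0 0 0 0 0 34",
)

```text
time_s: 23.45
position: [0.6178, -0.1739, 0.2299]
eef_rot: [3.14, -0.002, 1.73]
wrist_force: [-2.1, 4.3, 5.2]
opening: 0.0385
finger_force: 51.9
```

Emit:
play_rows(
  targets="-0.04 0 0 0 0 0 34; -0.04 0 0 0 0 0 34; 0 0 0 0 0 0 34",
)

```text
time_s: 23.82
position: [0.6182, -0.1765, 0.2299]
eef_rot: [3.14, -0.002, 1.731]
wrist_force: [-2.5, 4.9, 5.3]
opening: 0.0387
finger_force: 51.9
```

Emit:
play_rows(
  targets="-0.04 0 0 0 0 0 34; -0.04 0 0 0 0 0 34; 0 0 0 0 0 0 34",
)

```text
time_s: 24.2
position: [0.6186, -0.1791, 0.2299]
eef_rot: [3.14, -0.003, 1.731]
wrist_force: [-2.9, 5.8, 6.4]
opening: 0.0387
finger_force: 51.9
```

Emit:
play_rows(
  targets="-0.03 0 0 0 0 0 34; -0.03 0 0 0 0 0 34; 0 0 0 0 0 0 34",
)

```text
time_s: 24.58
position: [0.6187, -0.1793, 0.23]
eef_rot: [3.141, -0.006, 1.733]
wrist_force: [-5.4, 9.5, 8.7]
opening: 0.0387
finger_force: 52.2
```

Emit:
play_rows(
  targets="0 0.03 0 0 0 0 34; 0 0.03 0 0 0 0 34; 0 0 0 0 0 0 34",
)

```text
time_s: 24.95
position: [0.619, -0.1793, 0.23]
eef_rot: [-3.137, -0.006, 1.732]
wrist_force: [-12.3, 9.5, 12.5]
opening: 0.0387
finger_force: 52.8
```

Emit:
play_rows(
  targets="0 0 0 -0.005 -0.006 0 34; 0 0 0 0 0 0 34; 0 0 0 0 0 0 34",
)

```text
time_s: 25.32
position: [0.6188, -0.1791, 0.2299]
eef_rot: [3.142, 0.0, 1.732]
wrist_force: [-12.2, 10.2, 13.1]
opening: 0.039
finger_force: 52.7
```

```bash
python3 - <<'E'
from h import *
for i in range(3):
    f=grab('wrist'); o=manip.observe(); R=Ro.from_euler('xyz',o['eef_rot']).as_matrix(); print(o['position'],R[2,:2],np.degrees(o['eef_rot'][2]),o['wrist_force'],o['ft_torque'])
im=f['img'].mean(2).astype(int)
for v in (196,200,206,212,218,224,230,245): print(v,*im[v,282:336:2])
E
```

```text
[ 0.61881316 -0.17913931  0.22989402] [-5.72238323e-05  5.17715284e-05] 99.23278137235144 [-12.33277577   9.83058442  12.78027348] [ 2.2198251   2.72051803 -0.07483903]
[ 0.61878793 -0.17920789  0.22988282] [-9.61462248e-05 -8.50697201e-06] 99.23063310253772 [-11.53244493  10.48313072  13.48285072] [ 2.20441390e+00  2.74531967e+00 -4.86545296e-05]
[ 0.61881476 -0.17916136  0.22987268] [-7.80205127e-05  3.15810755e-06] 99.23379997674981 [-11.78120285  10.11771877  13.34420698] [ 2.2652417   2.68583053 -0.06364422]
196 147 146 146 146 146 140 109 133 164 165 168 169 164 163 164 161 162 164 159 102 47 47 45 44 46 45 45
200 146 148 147 146 147 147 135 142 164 163 167 167 162 160 149 146 147 149 141 85 48 46 48 46 48 45 44
206 147 148 148 147 148 148 150 144 140 149 152 152 147 146 146 144 146 147 132 68 46 47 48 46 47 46 44
212 149 148 149 149 149 148 150 151 148 143 151 150 146 148 145 145 147 148 130 64 46 51 47 46 47 47 45
218 164 163 166 164 165 166 166 167 167 163 146 150 146 147 147 145 147 146 112 54 51 50 47 48 47 43 47
224 188 187 186 186 186 186 188 188 191 185 146 147 146 148 146 147 147 146 103 53 51 49 49 48 45 47 43
230 187 187 187 186 187 187 189 189 190 181 143 145 148 149 147 147 147 143 90 56 50 52 50 48 48 46 47
245 189 187 188 188 188 187 188 189 187 166 106 130 143 143 142 141 144 121 62 51 52 49 50 49 50 48 44
```

Emit:
play_rows(
  targets="-0.03 0 0 0 -0.002 0 34; -0.03 0 0 0 -0.002 0 34; 0 0 0 0 0 0 34; 0 0 0 0 0 0 34",
)

```text
time_s: 25.98
position: [0.6189, -0.1793, 0.2299]
eef_rot: [-3.141, 0.001, 1.733]
wrist_force: [-14.4, 14.2, 14.1]
opening: 0.0389
finger_force: 52.9
```

```bash
python3 - <<'E'
from h import *
for n in ('wrist','top'):
    f=grab(n); o=manip.observe(); R=Ro.from_euler('xyz',o['eef_rot']).as_matrix(); print(o['position'],R[2,:2],np.degrees(o['eef_rot'][2]),o['wrist_force'],o['finger_force'])
E
```

```text
[ 0.61883422 -0.17927069  0.22985978] [-0.001312   -0.00090325] 99.3146541087009 [-14.43968874  14.286494    14.44151541] 52.92888700962067
[ 0.61882605 -0.17927942  0.22984676] [-0.00130888 -0.00090816] 99.31311905609404 [-14.17954382  14.98900959  14.94401837] 52.92826294898987
```

```bash
python3 - <<'E'
from h import *
print(manip.hand_in())
E
```

```text
the job is handed in; nothing more can be done
None
```

The job is handed in: the wide sleeve is down on the stop pin and released. The block lies flat on the stage, held pressed at about 12 N against the fence and 16 N against the sleeve. It took about 26 s of the 67 s allowed, and the result has not been reported back.

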